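Close the staining chamber and wedge up its front

TASK

The slide-staining chamber on the worktop has to be tilted a little so that it drains to the back. First lower its lid gently until it is fully closed; then pick up the tapered wedge (not the parallel spacer that looks like it), slide it flat along the worktop under the middle of the chamber's front edge and push it in until the front has just lifted off its base rails, by about 5 mm. Finish while still gripping the wedge there, so that the wedge alone carries the front of the chamber, and leave everything else on the worktop alone.

Things in the scene. Friction and masses are not known exactly. Their poses are not given: they have to be found in the camera images.
- chamber_base: Fixed aluminium base under the slide-staining chamber: two side rails 20 mm wide, 126 long, 12 high, centres 70 mm either side of the middle, joined only at the back: a mouth 120 mm wide and 12 mm high is open at the front. Origin on the worktop under the chamber's middle; its -x points out of the front (roughly toward the robot), z up.
- chamber (a joint): Tilt (rad) of the chamber, a grey tray 110 mm (x) by 160 mm (y) on the base, rim at z = 46 mm, about its rear axle (along y, at x = +60, z = 16 mm of the base). 0: lying on the rails by its weight (3 to 4 N lift the front); grows as the front rises, 0.0087 rad for each mm at the front edge.
- chamber_front (a point): Middle of the chamber's lower front edge (x = -55 mm, z = 12 mm of the base while untilted); rises with the tilt. The edge is rounded with a 4 mm radius. The wedge goes under here.
- chamber_lid (a joint): Angle (rad) of the black lid on the chamber. 0: closed, its top then at z = 54 mm; grows as it opens upward and back. Hinge along y at x = +56, z = 48 mm of the base. Stiff hinge (0.12 N m friction): the lid stays at any angle; 1 to 2 N at the lip moves it.
- lid_lip (a point): Top of the middle of the lid's rolled lip, a round black bar 8 mm thick and 70 mm long along the lid's free front edge, the foremost part of the chamber (it reaches 7 mm ahead of the front face). With the lid closed this point is at x = -58 mm, z = 55 mm of the base; 114 mm from the lid hinge.
- wedge: The tapered wedge, plain white plastic with a thin dark band round its grip, about 0.1 kg, 92 mm long, 28 wide, with an upright grip 24 (x) x 28 (y) mm, 60 mm high, at its thick end. Origin on its underside under the middle of the grip; +x points to the thin end, z up. From x = +14 to +80 mm its top slopes evenly from 26 mm down to a nose 4 mm thick (1 mm per 3 mm).
- wedge_tip (a point): Middle of the lower edge of the wedge's thin nose, 80 mm from the wedge's origin along its +x.
- spacer: The parallel spacer, to be left alone: the same plastic, outline and grip as the wedge, but its bar is 20 mm thick all along, with no taper. Origin under the middle of its grip, +x along the bar. Wedge and spacer may stand in either place, left or right in front of the chamber.
- stain_bottle_2: Bystander: brown glass bottle with red cap, 47 x 47 x 105 mm; origin under its centre.
- sample_cup_1: Bystander: white screw-cap sample cup, 58 x 58 x 62 mm; origin under its centre.
- masking_tape: Bystander: roll of masking tape lying flat, 96 mm across, 25 mm high; origin under its centre.
- bench_timer: Bystander: small white bench timer, 60 x 64 x 17 mm; origin under its centre.
Not all that is in view belongs to the job. Leave any brown or orange look-alike of the wedge alone.

How it is judged:
On the way, in this order (a step that is already met when the one before it is completed fails the run):
1. the lid is fully closed, the chamber lying on its rails (value of joint chamber_lid below 0.05 rad and value of joint chamber below 0.012 rad), for 0.2 s.
2. the wedge's nose is under the chamber's front edge, flat on the worktop, the lid still closed (value of joint chamber_lid below 0.05 rad and height (world z) of wedge below 0.004 m and angle between wedge's own z axis and vertical below 0.07 rad and x of wedge_tip in the frame of chamber_base above -0.048 m and y of wedge_tip in the frame of chamber_base between -0.03 and 0.03 m), for 0.2 s.
At the end, for the whole second after the job is handed in: Lid under 0.05 rad; front edge lifted 2 to 9.5 mm (tilt 0.018 to 0.085 rad); wedge flat on the worktop, nose 7 mm or more inside the front edge, within 30 mm of its middle, at rest, bearing on the chamber, gripped by the fingers (over 5 N); neither robot nor spacer touching the chamber (all of step 2 and value of joint chamber between 0.018 and 0.085 rad and contact force between wedge and chamber_base above 0.7 N and contact force between the fingers and wedge above 5 N and contact force between each of the arm, the fingers, spacer and chamber_base below 0.3 N and linear speed of wedge below 0.01 m/s); the arm keeps its last pose, push and grip.
It fails at once if the lid is slammed (faster than 3 rad/s near closed) (value of joint chamber_lid below 0.2 rad and velocity of joint chamber_lid below -3 rad/s).
It fails at once if the chamber's front is lifted over 12 mm (value of joint chamber above 0.105 rad).
It fails at once if the spacer or a bystander is shifted over 20 mm (distance of any of spacer, stain_bottle_2, sample_cup_1, masking_tape, bench_timer from where it was at the start of the episode above 0.02 m).
It also fails if it takes over 54 s, if anything falls off the work surface, if the arm or the gripper's body presses on something with over 40 N, if the wrist force passes 120 N, or if a joint passes its speed limit or range.

ROBOT

A 6-joint arm with a two-finger parallel gripper is mounted at the origin on a cart in front of the work surface, level with it; the furniture and walls round the work are solid. World frame = base frame: x ahead of the robot, y to its left, z up, the work surface at z = 0. Lengths are in m, angles in rad, forces in N, time in s.
With the tool pointing down it reaches from about 0.275 to 0.875 m from the base axis. Payload 12.5 kg.
Tool frame: the origin (TCP) lies at the very end of the fingers, on their centre line; the grasp point (between the pads) lies 19 mm behind it; z points along the fingers, y is the line along which they close (so a half turn about z gives the same grasp; the last joint's range is limited). The gripper opens to 85 mm and grips with 20 to 120 N. Pads are 22 mm wide; open, the fingers measure 114 mm over their backs; the gripper's body (76 mm by 85 mm) begins 54 mm behind the grasp point. The pads swing forward as they close: fully open they stand 13 mm farther back than shut.
Start: joints at [1.143, 0.351, 1.652, -0, 1.139, -0.085], TCP at [0.185, 0.518, 0.231] pointing down, gripper open.
Joint ranges: [-2.75, 2.75], [-0.79, 2.1], [0.01, 2.65], [-1.57, 4.71], [0.07, 3.14], [-2.87, 2.87]. Speed limits (rad/s): [2.22, 2.22, 2.79, 3.14, 3.14, 3.14].

INTERFACE

Orientations are given as a 3x3 rotation matrix whose columns are the frame's x, y, z axes.
In Python, from bench import manip gives the robot as it stands. Calls block until the motion is done:
- manip.move_ptp(position, orientation): joint-space move of the TCP to a pose.
- manip.move_l(position, attitude=None, max_speed=0.15): straight line of the TCP; attitude=None keeps the orientation; max_speed is the mean speed in m/s.
- manip.move_j(angles): joint-space move.
- manip.set_gripper(opening, effort=None): opening from 0.0 (shut) to 1.0 (fully open); effort is the grip in N (None keeps the last); returns when the fingers have stopped.
- manip.dwell(seconds).
- manip.inverse_kinematics(position, orientation): joint angles nearest the present ones, or None.
- manip.grab_frame(name): name is "scene" or "top" or "wrist"; returns (picture, depth): 384x512x3 uint8, red, green, blue; 384x512 float32, m along the optical axis (not along the pixel's ray), 0 where there is no reading.
- manip.get_calibration(name): a dict with "camera_matrix" (3x3 intrinsics, pixels), "k1" (the pictures are not rectified: a ray, as slopes to the right and down, at radius r is drawn at 1 + k1 r^2 times it, then the intrinsics apply), "R" (3x3) and "t" (3): a world point X has camera coordinates R X + t. Camera axes: x right, y down, z forward; pixel columns grow to the right and rows downward; lengths in m; the calibration is good to about 2 mm. A picture is of the moment at which its call begins: read the wrist's pose just before it. get_calibration takes no time and is no camera call; for the wrist camera it gives the pose at the moment of the call.
A pose or a line that the arm cannot do raises manip.Unreachable and nothing moves.
- manip.sign_off(): hands the job in; it is judged then, once.
Trained networks look in the newest picture that a camera, given by its name, has taken for a name from the list of things; names that differ only in an ending like _2 or _b are one class to them, and where a whole thing is asked for, a point or a joint stands for the part that bears it (a point fixed in the world has none). Each returns a list of dicts, best first, with "confidence" (0 to 1); they miss things now and then, are a little off and sometimes report something else, mostly with a low value. They report only what shows in the picture. A call takes as long as a camera call. They do not tell look-alikes from the thing itself.
- manip.look_for(camera, name): "at" ([x, y, z] in m, in world coordinates, good to about 4 mm: the middle of the surface that is visible of it).
Readings, each from a call of its own:
- manip.current_time(): time.
- manip.current_qpos(): joint angles.
- manip.current_joint_vel(): joint speeds.
- manip.current_joint_torque(): joint torques, N m.
- manip.current_ee_pos(): TCP position.
- manip.current_tcp_rot(): TCP orientation.
- manip.current_force(): force on the tool from outside, world axes, zero at the start.
- manip.current_ft_torque(): the same for the moment, N m.
- manip.current_grip_width(): opening from 0.0 (shut) to 1.0 (fully open).
- manip.current_grip_force(): force on a finger pad.
Only numpy, scipy, OpenCV 4.12 (cv2) and the standard library are available. Lean on these libraries where they do the work, as an engineer would, in place of code of your own. Each camera call takes 0.05 s, during which the arm holds its last target. There are 200 camera calls.

## Working session

There is one attempt and no reset: what is moved stays moved. The work goes in short steps, each a Python script; the robot and the scene stay as the last script left them, time stands still between calls to the robot, and variables do not carry over. Pictures are saved under pics/ and viewed, at most 10 in all, crops included, and the job is handed in when it is done.

```bash
ls; mkdir -p pics
cat > h.py <<'E'
import numpy as np, cv2
from bench import manip
def grab(n):
    c=manip.get_calibration(n); p,d=manip.grab_frame(n); return p,d,c
def pts(d,c):
    K=np.array(c["camera_matrix"]);k1=c["k1"]
    v,u=np.mgrid[0:d.shape[0],0:d.shape[1]]
    x=(u-K[0,2])/K[0,0]; y=(v-K[1,2])/K[1,1]
    rd=np.hypot(x,y); r=rd.copy()
    for _ in range(10): r=rd/(1+k1*r*r)
    s=np.where(rd>0,r/np.maximum(rd,1e-9),1)
    P=np.stack([x*s*d,y*s*d,d],-1)
    W=(P-np.array(c["t"]))@np.array(c["R"])
    W[d<=0]=np.nan
    return W
def px(X,c):
    K=np.array(c["camera_matrix"]);q=np.array(c["R"])@np.array(X)+np.array(c["t"])
    s=q[:2]/q[2]; s=s*(1+c["k1"]*(s@s)); return K[0,0]*s[0]+K[0,2],K[1,1]*s[1]+K[1,2]
E
python3 - <<'E'
from h import *
ims=[]
for n in ["scene","top"]:
    p,d,c=grab(n); np.savez(f"{n}.npz",p=p,d=d,**{k:np.array(v) for k,v in c.items()})
    cv2.imwrite(f"pics/{n}.png",cv2.resize(p[:,:,::-1],(800,600)))
    print(n,np.round(c["R"],2).tolist(),np.round(c["t"],2))
    for t in ["chamber_base","chamber_front","lid_lip","wedge","spacer","wedge_tip","chamber_lid","stain_bottle_2","sample_cup_1","masking_tape","bench_timer"]:
        print(t,[(np.round(r["at"],3).tolist(),round(r["confidence"],2),np.round(px(r["at"],c)).tolist()) for r in manip.look_for(n,t)][:4])
print(manip.current_time())
E
```

```text
pics
scene [[0.85, -0.53, 0.01], [-0.36, -0.59, -0.72], [0.39, 0.61, -0.69]] [-0.41  0.25  1.18]
chamber_base [([0.552, 0.034, 0.027], 0.61, [263.0, 200.0])]
chamber_front [([0.557, 0.04, 0.035], 0.8, [263.0, 197.0]), ([0.572, 0.044, 0.098], 0.29, [267.0, 179.0])]
lid_lip [([0.572, 0.041, 0.099], 0.84, [268.0, 179.0])]
wedge [([0.38, -0.046, 0.024], 0.74, [227.0, 241.0]), ([0.475, 0.236, 0.018], 0.66, [209.0, 174.0]), ([0.531, -0.122, 0.019], 0.56, [287.0, 238.0]), ([0.443, -0.382, 0.012], 0.53, [319.0, 322.0])]
spacer [([0.467, -0.262, 0.021], 0.61, [298.0, 282.0]), ([0.538, 0.404, 0.018], 0.55, [202.0, 141.0])]
wedge_tip [([0.472, 0.233, 0.021], 0.77, [208.0, 174.0]), ([0.528, -0.124, 0.019], 0.7, [286.0, 239.0]), ([0.376, -0.039, 0.018], 0.59, [225.0, 241.0])]
chamber_lid [([0.571, 0.04, 0.102], 0.65, [268.0, 179.0]), ([0.556, 0.038, 0.034], 0.52, [263.0, 197.0])]
stain_bottle_2 [([0.629, 0.264, 0.067], 0.83, [244.0, 142.0])]
sample_cup_1 [([0.6, -0.255, 0.062], 0.89, [338.0, 249.0]), ([0.552, 0.039, 0.038], 0.72, [262.0, 197.0]), ([0.475, 0.237, 0.02], 0.15, [208.0, 174.0])]
mask
[... 389 characters left out ...]
, ([0.525, -0.116, 0.02], 0.6, [291.0, 190.0]), ([0.395, -0.026, 0.02], 0.57, [264.0, 229.0])]
spacer [([0.477, -0.261, 0.019], 0.8, [334.0, 204.0])]
wedge_tip [([0.524, -0.114, 0.018], 0.82, [290.0, 190.0]), ([0.4, -0.029, 0.016], 0.77, [265.0, 227.0]), ([0.489, 0.245, 0.017], 0.55, [183.0, 201.0])]
chamber_lid [([0.574, 0.057, 0.1], 0.85, [239.0, 170.0])]
stain_bottle_2 [([0.63, 0.267, 0.077], 0.71, [174.0, 155.0]), ([0.603, -0.249, 0.063], 0.5, [332.0, 164.0])]
sample_cup_1 [([0.605, -0.247, 0.062], 0.53, [331.0, 163.0])]
masking_tape [([0.536, 0.41, 0.024], 0.77, [133.0, 187.0])]
bench_timer [([0.446, -0.376, 0.009], 0.77, [368.0, 213.0]), ([0.553, 0.06, 0.07], 0.63, [238.0, 179.0])]
1.2
```

View pics/scene.png

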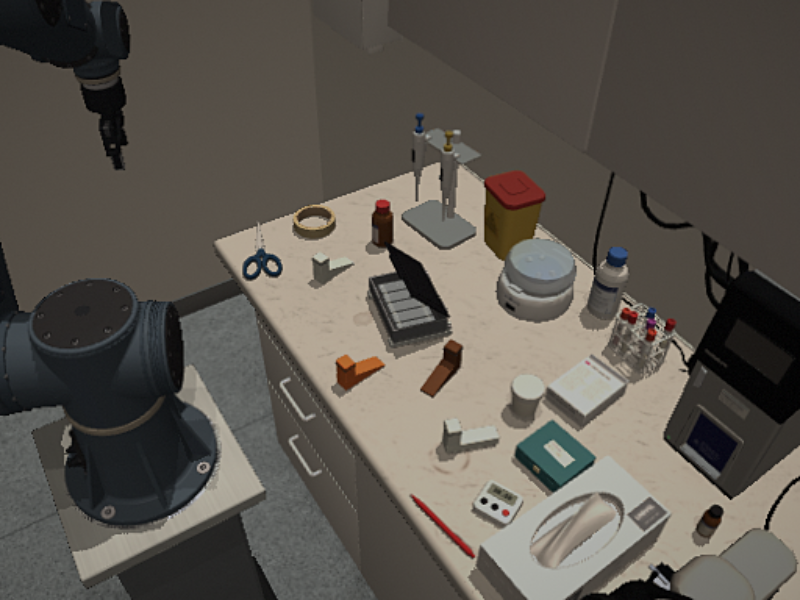

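View pics/top.png

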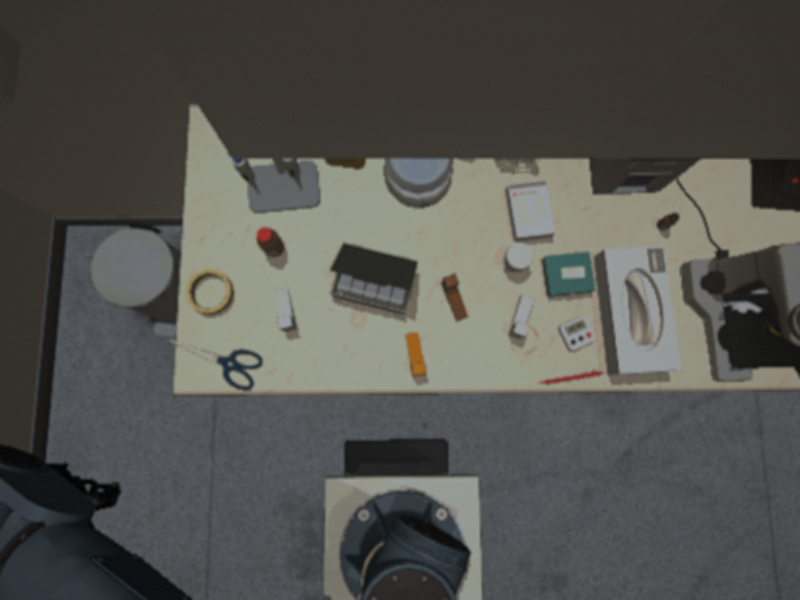

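Scene view (800×600): the chamber is at (410,300) with its lid open. Four things could be taken for the wedge:
- white, left (330,266): the bar looks tapered
- white, right (470,436): the bar looks parallel
- orange (358,370): look-alike
- brown (443,367): look-alike

The description points to the left white one. I'll check that in a close crop and with depth profiles.

Run:
```python
from h import *
z={n:dict(np.load(f"{n}.npz")) for n in ["scene","top"]}
p=z["scene"]["p"][:,:,::-1]
a=cv2.resize(p[155:190,190:240],(400,280),interpolation=3); b=cv2.resize(p[258:293,275:325],(400,280),interpolation=3)
cv2.imwrite("pics/crop.png",np.hstack([a,b]))
for n in z:
    W=pts(z[n]["d"],z[n])
    for nm,cx,cy in [("L",.48,.24),("R",.47,-.26)]:
        m=(np.hypot(W[...,0]-cx,W[...,1]-cy)<.08)&(W[...,2]>.006)&(W[...,2]<.09)
        Q=W[m]; bar=Q[Q[:,2]<.032]; g=Q[Q[:,2]>.05]
        print(n,nm,len(Q),"grip",g.mean(0).round(3),len(g))
        d=Q.mean(0)[:2]-g.mean(0)[:2]; d/=np.linalg.norm(d); s=(Q[:,:2]-g.mean(0)[:2])@d
        print(" yaw",np.arctan2(d[1],d[0]).round(3),[(k,round(float(np.median(Q[(s>k/1000)&(s<=k/1000+.01),2])),3)) for k in range(-20,90,10) if ((s>k/1000)&(s<=k/1000+.01)).any()])
    m=(abs(W[...,0]-.56)<.13)&(abs(W[...,1]-.06)<.13)&(W[...,2]>.006)
    Q=W[m]; print(n,"chamber",Q.min(0).round(3),Q.max(0).round(3))
    t=Q[abs(Q[:,2]-.044)<.006][:,:2].astype(np.float32); print(cv2.minAreaRect(t),len(t))
    t=Q[Q[:,2]>.058]; print("lid",len(t),t.min(0).round(3),t.max(0).round(3), t[t[:,2].argsort()[-8:]].mean(0).round(3))
print(manip.current_tcp_rot().round(3).tolist())
c=manip.get_calibration("wrist"); R=np.array(c["R"]);print("cam at",(-R.T@c["t"]).round(3),R[2].round(3),np.array(c["camera_matrix"]).round(0).tolist())
```

```text
scene L 299 grip [0.465 0.237 0.059] 67
 yaw 0.116 [(-20, 0.036), (-10, 0.039), (0, 0.046), (10, 0.036), (20, 0.021), (30, 0.019), (40, 0.017), (50, 0.013), (60, 0.011), (70, 0.009)]
scene R 528 grip [ 0.446 -0.25   0.059] 108
 yaw -0.477 [(-20, 0.037), (-10, 0.049), (0, 0.055), (10, 0.025), (20, 0.019), (30, 0.019), (40, 0.02), (50, 0.02), (60, 0.019), (70, 0.019), (80, 0.018)]
scene chamber [ 0.43  -0.07   0.006] [0.687 0.19  0.651]
((0.5609075427055359, 0.0560436025261879), (0.164915069937706, 0.11679840087890625), 74.8681869506836) 244
lid 3544 [ 0.519 -0.07   0.058] [0.628 0.19  0.651] [ 0.624 -0.064  0.648]
top L 240 grip [0.466 0.241 0.058] 71
 yaw 0.187 [(-20, 0.034), (-10, 0.059), (0, 0.058), (10, 0.056), (20, 0.023), (30, 0.018), (40, 0.016), (50, 0.014), (60, 0.01), (70, 0.009), (80, 0.006)]
top R 266 grip [ 0.448 -0.246  0.058] 68
 yaw -0.308 [(-20, 0.03), (-10, 0.057), (0, 0.058), (10, 0.056), (20, 0.019), (30, 0.019), (40, 0.019), (50, 0.018), (60, 0.019), (70, 0.02), (80, 0.016)]
top chamber [ 0.431 -0.07   0.006] [0.671 0.19  0.818]
((0.5622832775115967, 0.05795922502875328), (0.16000552475452423, 0.11666058748960495), 75.41808319091797) 131
lid 17855 [ 0.521 -0.07   0.058] [0.628 0.19  0.818] [ 0.625 -0.033  0.817]
[[-0.942, 0.336, -0.0], [0.336, 0.942, -0.0], [0.0, -0.0, -1.0]]
cam at [0.105 0.547 0.374] [ 0.309 -0.11  -0.945] [[330.0, 0.0, 255.0], [0.0, 330.0, 193.0], [0.0, 0.0, 1.0]]
```

View pics/crop.png

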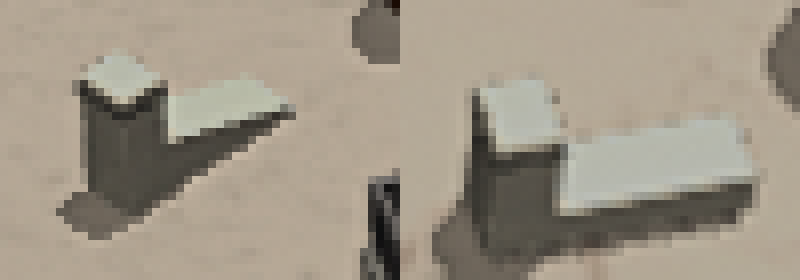

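The crop settles it: the left white one has a tapered bar (26 → 6 mm in depth, dark band on its grip) and is the wedge. The right one is flat at 19–20 mm and is the spacer. Next I measure the chamber and wedge from two wrist poses.

Run:
```python
from h import *
y=-0.26; R=np.array([[-np.cos(y),-np.sin(y),0],[-np.sin(y),np.cos(y),0],[0,0,-1.]]); R[:,1]=np.cross(R[:,2],R[:,0])
print(R.round(2).tolist())
for i,P in enumerate([(.44,.17,.27),(.47,.07,.25)]):
    manip.move_ptp(P,R); manip.dwell(.3)
    p,d,c=grab("wrist"); np.savez(f"w{i}.npz",p=p,d=d,**{k:np.array(v) for k,v in c.items()})
    cv2.imwrite(f"pics/w{i}.png",cv2.resize(p[:,:,::-1],(800,600)))
    for t in ["chamber_front","lid_lip","wedge","wedge_tip"]:
        print(t,[(np.round(r["at"],3).tolist(),round(r["confidence"],2)) for r in manip.look_for("wrist",t)][:3])
    W=pts(d,c)
    g=W[(np.hypot(W[...,0]-.468,W[...,1]-.24)<.04)&(W[...,2]>.052)&(W[...,2]<.07)]
    print("grip",g.mean(0).round(4),cv2.minAreaRect(g[:,:2].astype(np.float32)))
    b=W[(np.hypot(W[...,0]-.48,W[...,1]-.24)<.09)&(W[...,2]>.004)&(W[...,2]<.026)]
    print("bar",cv2.minAreaRect(b[:,:2].astype(np.float32)))
    Q=W[(abs(W[...,0]-.57)<.13)&(abs(W[...,1]-.06)<.12)]
    Q=Q[(Q[:,2]>.006)&(Q[:,2]<.2)]
    t=Q[abs(Q[:,2]-.045)<.005][:,:2].astype(np.float32); print("rim",cv2.minAreaRect(t),len(t))
    l=Q[Q[:,2]>.065]; cc=l.mean(0); u,s,v=np.linalg.svd(l-cc); print("lid",len(l),cc.round(3),v[2].round(3),s.round(3),"top",l[l[:,2]>l[:,2].max()-.004].mean(0).round(3))
print(manip.current_time())
```

```text
[[-0.97, 0.26, 0.0], [0.26, 0.97, 0.0], [0.0, 0.0, -1.0]]
chamber_front [([0.556, 0.073, 0.027], 0.81)]
lid_lip [([0.563, 0.09, 0.122], 0.98), ([0.554, 0.069, 0.028], 0.38)]
wedge [([0.391, -0.025, 0.02], 0.93), ([0.475, 0.248, 0.02], 0.92), ([0.53, -0.108, 0.021], 0.92)]
wedge_tip [([0.534, -0.109, 0.022], 0.69), ([0.389, -0.023, 0.018], 0.66), ([0.474, 0.241, 0.022], 0.58)]
grip [0.4665 0.2404 0.059 ] ((0.4680801331996918, 0.2408347874879837), (0.025142595171928406, 0.028367603197693825), 12.426640510559082)
bar ((0.5009755492210388, 0.24861489236354828), (0.0921751856803894, 0.028384532779455185), 12.987250328063965)
rim ((0.5510340332984924, 0.06113440543413162), (0.15966516733169556, 0.09087920933961868), 75.0872573852539) 983
lid 1782 [0.567 0.083 0.11 ] [ 0.651 -0.168  0.741] [1.433 1.277 0.063] top [0.54  0.075 0.133]
chamber_front []
lid_lip [([0.56, 0.063, 0.115], 0.67), ([0.556, 0.06, 0.032], 0.24)]
wedge [([0.526, -0.112, 0.019], 0.96), ([0.479, 0.243, 0.021], 0.75), ([0.392, -0.028, 0.02], 0.71)]
wedge_tip [([0.39, -0.025, 0.018], 0.93), ([0.475, 0.238, 0.018], 0.87), ([0.526, -0.109, 0.023], 0.75)]
grip [0.4667 0.2383 0.0587] ((0.4676547348499298, 0.23982569575309753), (0.024605222046375275, 0.028167475014925003), 11.927018165588379)
bar ((0.5003294348716736, 0.24793627858161926), (0.09241816401481628, 0.02872469089925289), 12.800265312194824)
rim ((0.5452798008918762, 0.0621647909283638), (0.16078105568885803, 0.07921665161848068), 75.0464096069336) 1313
lid 4425 [0.562 0.057 0.109] [ 0.653 -0.17   0.738] [3.009 1.936 0.086] top [0.537 0.065 0.133]
4.4
```

View pics/w1.png

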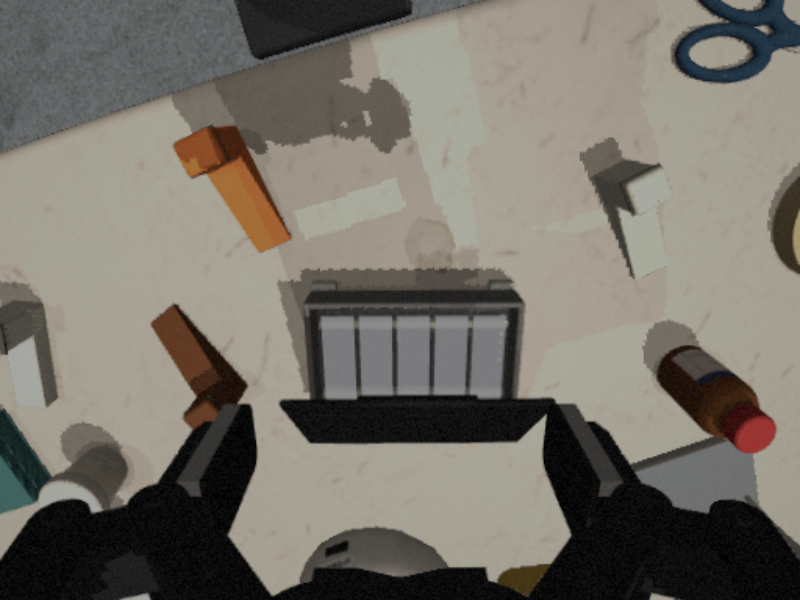

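w1 shows the chamber at (415,345) with the lid partly up, the lip at about (418,405), the wedge at (640,215), and orange and brown at (230,185) and (200,365). Both wrist views agree:
- **Base:** about (0.560, 0.059), yaw −15°.
- **Lid:** angle about 0.74 rad, with the lip at z 0.13.
- **Wedge:** (0.468, 0.240), yaw 0.22.

Now I close the lid.

```bash
cat >> h.py <<'E'
def Rz(y): return np.array([[-np.cos(y),np.sin(-y),0],[-np.sin(y),np.cos(y),0],[0,0,-1.]])
BY=-0.2612; B=np.array([.560,.0586])
def Wb(x,y,z): return np.array([B[0]+x*np.cos(BY)-y*np.sin(BY),B[1]+x*np.sin(BY)+y*np.cos(BY),z])
WR=Rz(BY)
E
python3 - <<'E'
from h import *
assert abs(np.linalg.det(WR)-1)<1e-6
manip.set_gripper(0.0,60)
lip=lambda th:(.056-.1142*np.cos(th+.061),.048+.1142*np.sin(th+.061))
x,z=lip(.74)
manip.move_ptp(Wb(x-.002,0,z+.02),WR); f0=manip.current_force(); print("f0",f0.round(2))
for th in [.74,.6,.45,.3,.15,.06]:
    x,z=lip(th); manip.move_l(Wb(x,0,z),max_speed=.05); print(th,(manip.current_force()-f0).round(1))
x,z=lip(0)
zz=lip(.06)[1]
while zz>.047:
    zz-=.001; manip.move_l(Wb(x,0,zz),max_speed=.02); f=manip.current_force()-f0
    if f[2]>8: break
print("end",zz,f.round(1),manip.current_ee_pos().round(4),manip.current_time())
manip.dwell(.2)
manip.move_l(Wb(x,0,.12)); manip.move_ptp(Wb(-.09,.06,.26),WR)
p,d,c=grab("wrist"); cv2.imwrite("pics/lid.png",p[:,:,::-1]); W=pts(d,c)
Q=W[np.isfinite(W[...,0])]; q=(Q[:,:2]-B); bx=q[:,0]*np.cos(BY)+q[:,1]*np.sin(BY); by=-q[:,0]*np.sin(BY)+q[:,1]*np.cos(BY)
m=(abs(by)<.06)&(bx>-.07)&(bx<.06)
for a in range(-70,60,15):
    k=m&(bx>a/1000)&(bx<a/1000+.015)
    if k.any(): print(a,np.median(Q[k,2]).round(4),k.sum())
print(manip.current_time())
E
```

```text
f0 [ 0.08 -0.83  0.89]
0.74 [ 0.6  0.9 -1.2]
0.6 [ 0.2  0.7 -0.5]
0.45 [ 0.7  1.  -1.5]
0.3 [ 0.3  0.7 -0.5]
0.15 [-0.3  0.6 -0. ]
0.06 [ 0.5  1.2 -1.4]
end 0.053784505964146176 [-4.1  1.3 11.8] [0.5042 0.0736 0.0545] 10.5667
-70 0.0003 1418
-55 0.0518 2305
-40 0.0543 1324
-25 0.0543 1228
-10 0.0543 1184
5 0.0543 1009
20 0.0542 796
35 0.0532 664
50 0.0527 276
12.075
```

The lid is closed: its top is flat at 54 mm, and the guarded press stopped at z 0.054. Next I grasp the wedge.

Run:
```python
from h import *
wy=.222; R=Rz(wy); w=np.array([.4677,.2406])
manip.set_gripper(1.0)
manip.move_ptp([*w,.14],R); f0=manip.current_force()
manip.move_l([*w,.012],max_speed=.1); print((manip.current_force()-f0).round(1),manip.current_ee_pos().round(4))
manip.set_gripper(0.0,50); manip.dwell(.2)
print("grip",manip.current_grip_width(),manip.current_grip_force(),(manip.current_force()-f0).round(1),manip.current_time())
p,d,c=grab("wrist"); cv2.imwrite("pics/grasp.png",p[:,:,::-1]); W=pts(d,c)
b=W[(np.hypot(W[...,0]-.50,W[...,1]-.248)<.06)&(W[...,2]>.003)&(W[...,2]<.03)&(W[...,0]>.482)]
print("bar",cv2.minAreaRect(b[:,:2].astype(np.float32)))
```

```text
[-0.3 -0.5  0.4] [0.468  0.2407 0.0125]
grip 0.322905441718861 49.606165943750966 [-1.  -0.9  6.4] 15.7333
bar ((0.5353555083274841, 0.255972683429718), (0.020777763798832893, 0.027957376092672348), 12.083837509155273)
```

View pics/grasp.png

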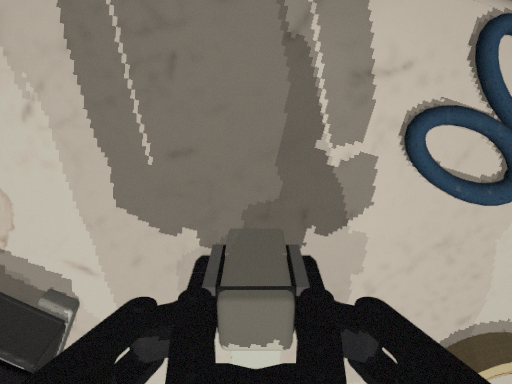

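The wedge is gripped (27.4 mm wide, 50 N), with its nose at about (0.546, 0.258) as expected. I slide it clear of the chamber, line it up, and push in with force readings.

Run:
```python
from h import *
z=manip.current_ee_pos()[2]; z=.0123
manip.move_l([.400,.20,z],WR,max_speed=.08); print(manip.current_force().round(1))
manip.move_l(Wb(-.165,0,z),max_speed=.08); manip.dwell(.2); print(manip.current_force().round(1),manip.current_grip_width(),manip.current_grip_force())
p,d,c=grab("wrist"); W=pts(d,c); 
Q=W[np.isfinite(W[...,0])]; q=(Q[:,:2]-B); bx=q[:,0]*np.cos(BY)+q[:,1]*np.sin(BY); by=-q[:,0]*np.sin(BY)+q[:,1]*np.cos(BY)
m=(Q[:,2]>.003)&(Q[:,2]<.03)&(abs(by)<.03)&(bx>-.15)&(bx<-.075)
print("bar",bx[m].max(),by[m].min(),by[m].max(),m.sum())
p,d,c=grab("scene"); u,v=map(int,px(Wb(-.1,0,.03),c)); cv2.imwrite("pics/pre.png",cv2.resize(p[v-60:v+60,u-80:u+80,::-1],(640,480),interpolation=3))
print(manip.current_ee_pos().round(4),manip.current_time())
```

```text
[-1.3 -0.8  1.8]
[-0.7 -0.1 -0.9] 0.32343325242292986 49.15822535145708
bar -0.08593296389041503 -0.013500023631718113 0.014422039002440185 751
[0.4006 0.1014 0.0123] 18.6
```

View pics/pre.png

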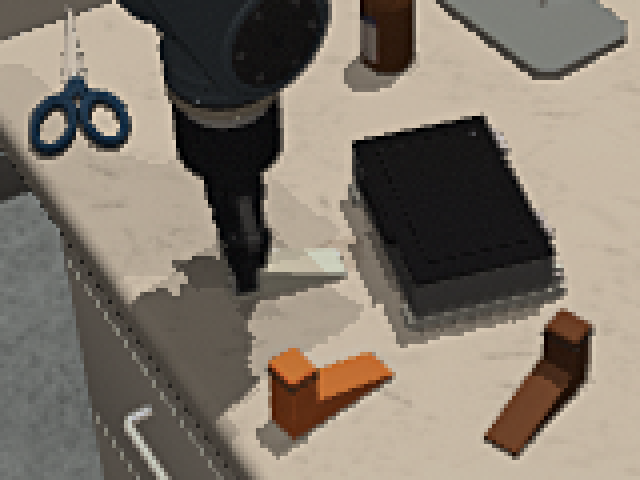

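The wedge is aligned and flat with its nose at base x = −86 mm, and the lid is closed (pre.png: nose at (343,265), chamber front ahead of it). Now the push.

```bash
cat > meas.py <<'E'
from h import *
def meas():
    for n in ["wrist","scene","top"]:
        p,d,c=grab(n); W=pts(d,c); Q=W[np.isfinite(W[...,0])]; q=(Q[:,:2]-B); bx=q[:,0]*np.cos(BY)+q[:,1]*np.sin(BY); by=-q[:,0]*np.sin(BY)+q[:,1]*np.cos(BY)
        m=(abs(by)<.065)&(bx>-.045)&(bx<.035)&(abs(Q[:,2]-.058)<.012)
        if m.sum()>50:
            A=np.c_[bx[m],by[m],np.ones(m.sum())]; s=np.linalg.lstsq(A,Q[m,2],rcond=None)[0]
            print(n,m.sum(),"slopes",s[:2].round(4),"z at -55:",(s[2]-.055*s[0]).round(4))
E
python3 - <<'E'
from meas import *
meas(); f0=manip.current_force()
z=.0120
manip.move_l(Wb(-.112,0,z),max_speed=.05); manip.dwell(.3); print((manip.current_force()-f0).round(1))
for x in [-.107,-.103,-.099,-.095,-.0915]:
    manip.move_l(Wb(x,0,z),max_speed=.02); print(x,(manip.current_force()-f0).round(1))
manip.dwell(.3); meas()
print(manip.current_ee_pos().round(4),Wb(x,0,z).round(4),manip.current_grip_width(),manip.current_grip_force(),manip.current_time())
p,d,c=grab("scene"); u,v=map(int,px(Wb(-.06,0,.03),c)); cv2.imwrite("pics/fin.png",cv2.resize(p[v-45:v+45,u-60:u+60,::-1],(640,480),interpolation=3))
E
```

```text
scene 780 slopes [0.0124 0.0001] z at -55: 0.0549
top 958 slopes [0.0107 0.0033] z at -55: 0.0533
[-5.4  0.3  8.4]
-0.107 [-8.3  3.  12.3]
-0.103 [-22.2   6.9  24.4]
-0.099 [-23.5   6.1  28.3]
-0.095 [-25.2   6.5  28.6]
-0.0915 [-24.5   6.3  28.5]
scene 769 slopes [-0.0314  0.0046] z at -55: 0.0594
top 467 slopes [-0.0336 -0.0022] z at -55: 0.0581
[0.4677 0.0825 0.0121] [0.4716 0.0822 0.012 ] 0.32474611558966526 52.67506886511228 22.4833
```

View pics/fin.png

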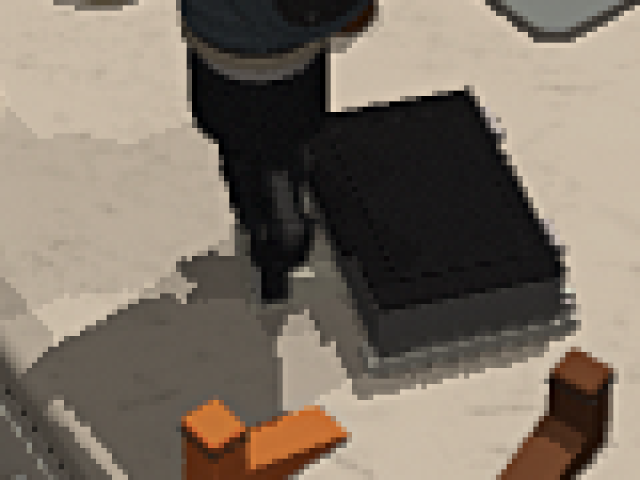

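The chamber has tilted 0.044 rad (about 5 mm at the front) on both fixed cameras. In fin.png the grip at (275,275) stands clear of the lid's front edge. I check that it is at rest and upright, then hand in.

Run:
```python
from h import *
a=manip.current_ee_pos(); manip.dwell(.5); b=manip.current_ee_pos(); R=manip.current_tcp_rot()
print((b-a).round(5),np.arccos(-R[2,2]),abs(manip.current_joint_vel()).max(),manip.current_force().round(1),manip.current_grip_force())
if np.linalg.norm(b-a)<.001 and -R[2,2]>.999: print(manip.sign_off())
```

```text
[1.e-05 1.e-05 1.e-05] 0.009501788035088445 0.0013278820312900017 [-24.1   5.7  27.6] 52.67473146874863
the job is handed in; nothing more can be done
None
```

The job is handed in at about 23 s of the 54 s limit, result not reported back: the lid is closed, and the still-gripped wedge holds the chamber's front up about 5 mm (0.044 rad), with the spacer and bystanders left alone.

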